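# Nest the upturned dish covers

## Robot

A 6-joint arm with a two-finger parallel gripper is mounted at the origin on a cart in front of the work surface, level with it; the furniture and walls round the work are solid. World frame = base frame: x ahead of the robot, y to its left, z up, the work surface at z = 0. Lengths are in m, angles in rad, forces in N, time in s.
With the tool pointing down it reaches from about 0.3 to 0.85 m from the base axis. Payload 5.4 kg.
Tool frame: the origin (TCP) lies at the centre of the arm's flange, where the gripper is bolted on; the fingertips stand 173 mm ahead of it and the grasp point (between the pads) lies 155 mm ahead of it; z points along the fingers, y is the line along which they close (so a half turn about z gives the same grasp; the last joint's range is limited). The gripper opens to 85 mm and grips with 20 to 120 N. Pads are 22 mm wide; open, the fingers measure 114 mm over their backs; the gripper's body (76 mm by 85 mm) begins 54 mm behind the grasp point. The pads swing forward as they close: fully open they stand 13 mm farther back than shut.
Start: joints at [-0.21, 0.158, 1.597, -0, 1.386, -0.21], TCP at [0.575, -0, 0.405] pointing down, gripper open.
Joint ranges: [-2.91, 2.91], [-0.94, 2.29], [0.18, 2.7], [-1.29, 4.43], [0.17, 2.64], [-3, 3]. Speed limits (rad/s): [2.57, 2.57, 3.14, 3.14, 3.14, 3.14].

## Interface

Orientations are given as [roll, pitch, yaw] about the fixed x, y, z axes, in that order (R = Rz(yaw) Ry(pitch) Rx(roll)).
In Python, from bench import status, viewer, order gives the robot as it stands.
- The arm moves only by the tool play_rows, never from a script. Its argument "increments" is a list of rows, each a list of 3 entries, a list of its own where there are three numbers: the closure, from 0 (fully open) to 1 (shut), then the shift along the world's x, y, z in cm, then the turn about the world's z in degrees. A call has 1 to 20 rows; each row shifts and turns the commanded pose from where the row before left it; what a row does not reach is not made up. A row lasts 1/12 s, in which the tool goes at most 41.7 mm and 7.16 degrees, less where a joint would pass 70% of its speed; a pose out of reach is approached as far as the arm can. A call with a gripper value outside its range is refused whole. The fingers move at their own pace and stop on an object; "force" is the grip in N (left out, the last holds). Time passes only in rows, so rows that do not move let the fingers close. It gives the time, the measured TCP pose, the force, the opening and the grip force at its end, in the units of the state.
- status.sense(): the state, without advancing time (a new reading comes with each control period).
- viewer.snapshot(name): name is "scene" or "side" or "wrist"; returns a dict with "pixels" (400x640x3 uint8, blue, green, red), "z_map" (400x640 float32, m along the optical axis (not along the pixel's ray), 0 where there is no reading), "K" (3x3 intrinsics, pixels), "pose" (4x4, takes a point from camera to world coordinates). Camera axes: x right, y down, z forward; pixel columns grow to the right and rows downward; lengths in m; the calibration is good to about 2 mm. The wrist camera is an equidistant fisheye: a pixel r from the principal point sees the ray r / f radians off the axis. A picture is of the moment at which its call begins.
- order.hand_in(): hands the job in; it is judged then, once.
The state is a dict: "clock": time; "joint_pos": joint angles; "dq": joint speeds; "joint_efforts": joint torques, N m; "ee_pos": TCP position; "ee_rot": TCP orientation; "contact_force": force on the tool from outside, world axes, zero at the start; "wrist_torque": the same for the moment, N m; "width": finger opening in m; "gripper_force": force on a finger pad.
Only numpy, scipy, OpenCV 4.12 (cv2) and the standard library are available. Lean on these libraries where they do the work, as an engineer would, in place of code of your own. Each camera call takes 0.05 s, during which the arm holds its last target. There are 200 camera calls.

## Task

Three domed dish covers lie upside down on the counter, hollow side up, resting on their black knobs. Stack them for storage as they lie: the blue one cupped inside the large white one and the small red one cupped inside the blue one, each standing level with its knob on the floor of the cover below, the white one standing level on the counter. Leave the dish of cheese cubes where it is.

Things in the scene. Friction and masses are not known exactly. Their poses are not given: they have to be found in the camera images.
- large_cover_mid (a point): Large white domed cover, hollow side up on its flat black knob (32 mm across, 14 mm high). 40 mm high, 104 mm outside at the rim, wall 3 mm; flat inner floor 66 mm across, 20 mm above its underside; 0.2 kg. Point: on its axis, 20 mm above its underside (half-way up); z points out of the hollow side, up at the start.
- medium_cover_mid (a point): Medium blue cover, hollow side up on its black knob (32 mm across). 40 mm high, 68 mm outside at the rim, nearly upright wall over the top 12 mm (grip it across there), 62 mm inside; floor 42 mm across, 20 mm above its underside; about 0.1 kg. Seated in the white one its rim is 20 mm above the white rim. Point: on its axis, 20 mm above its underside; z out of the hollow side, up at the start.
- small_cover_mid (a point): Small red cover, hollow side up on its black knob (24 mm across). 40 mm high, 48 mm outside at the rim, nearly upright wall over the top 12 mm (grip it across there); about 0.05 kg. Seated in the blue one its rim is 20 mm above the blue rim. Point: on its axis, 20 mm above its underside (half-way up); z points out of the hollow side, up at the start.
- sample_dish_mid (a point): A shallow grey-blue glazed dish holding cubes of cheese, 91 mm across and 22 mm high: not a cover, to be left alone. The point is on its axis half-way up.

How it is judged:
By the outcome, as a careful person would: the job done as asked, in the order asked, and still so for the second after the job is handed in, with the robot touching nothing.
It also fails if it takes over 61 s, if anything falls off the work surface, if the arm or the gripper's body presses on something with over 40 N, if the wrist force passes 120 N, or if a joint passes its speed limit or range.

## Working session

There is one attempt and no reset: what is moved stays moved. The work goes in short steps, Python scripts to look and compute and a tool call to move; the robot and the scene stay as the last step left them, time stands still between calls to the robot, and variables do not carry over. Pictures are saved under pics/ and viewed, at most 10 in all, crops included, and the job is handed in when it is done.

Besides the shell and the picture viewer there is one more tool, called as name(argument=value, ...) on one line, values as JSON. play_rows: Moves the arm, as the interface text tells. Its arguments: {"type":"object","properties":{"increments":{"type":"array"},"force":{"type":"number"}},"required":["increments"]}

```bash
mkdir -p pics
python3 - <<'E'
from bench import status, viewer
import cv2,numpy as np
s=status.sense();print({k:np.round(s[k],3) for k in('clock','ee_pos','ee_rot','width','contact_force')})
ims=[]
for n in('scene','side','wrist'):
    d=viewer.snapshot(n);np.savez(f'{n}0.npz',**d);print(n,d['K'].round(1).tolist(),d['pose'].round(3).tolist());ims.append(cv2.resize(d['pixels'],(400,250)))
    if n=='scene':cv2.imwrite('pics/scene0.png',d['pixels'])
cv2.imwrite('pics/two.png',np.hstack(ims[1:]))
E
```

```text
{'clock': np.float64(0.0), 'ee_pos': array([0.575, 0.   , 0.404]), 'ee_rot': array([-3.14 , -0.   ,  1.571]), 'width': np.float64(0.085), 'contact_force': array([0.631, 0.094, 0.583])}
scene [[503.4, 0.0, 324.0], [0.0, 503.4, 193.9], [0.0, 0.0, 1.0]] [[0.796, -0.452, 0.402, -0.092], [-0.605, -0.583, 0.542, -0.834], [-0.011, -0.675, -0.738, 1.093], [0.0, 0.0, 0.0, 1.0]]
side [[445.1, 0.0, 312.5], [0.0, 445.1, 201.3], [0.0, 0.0, 1.0]] [[0.991, -0.12, 0.053, 0.436], [-0.13, -0.857, 0.498, -0.633], [-0.014, -0.501, -0.865, 1.084], [0.0, 0.0, 0.0, 1.0]]
wrist [[309.7, 0.0, 316.4], [0.0, 309.7, 203.7], [0.0, 0.0, 1.0]] [[1.0, -0.001, -0.001, 0.575], [-0.001, -0.96, -0.28, 0.073], [-0.001, 0.28, -0.96, 0.374], [0.0, 0.0, 0.0, 1.0]]
```

View pics/scene0.png

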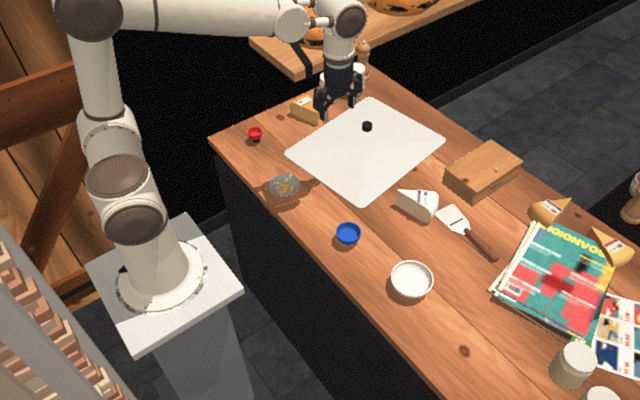

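View pics/two.png

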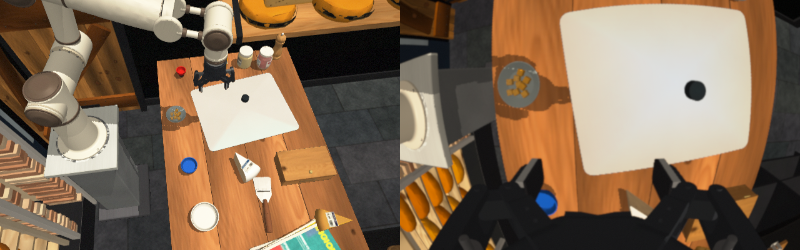

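Scene view: the red cover is at (255,134), blue at (348,233), white at (412,280), and the cheese dish at (285,187). I'll locate the rims from both fixed views.

```bash
cat > h.py <<'E'
import cv2,numpy as np
def ray(d,uv,fish=False):
    K=d['K'];x=(uv[0]-K[0,2])/K[0,0];y=(uv[1]-K[1,2])/K[1,1]
    if fish:
        r=np.hypot(x,y);v=np.array([x/r*np.sin(r),y/r*np.sin(r),np.cos(r)])
    else: v=np.array([x,y,1.])
    return d['pose'][:3,:3]@v,d['pose'][:3,3]
def onplane(d,uv,z,fish=False):
    v,o=ray(d,uv,fish);return (o+v*(z-o[2])/v[2])[:2]
def mask(img,c):
    h=cv2.cvtColor(img,cv2.COLOR_BGR2HSV);H,S,V=cv2.split(h)
    if c=='red': return (((H<5)|(H>174))&(S>170)&(V>60)).astype(np.uint8)
    if c=='blue': return ((H>105)&(H<130)&(S>150)&(V>60)).astype(np.uint8)
    return ((S<50)&(V>120)).astype(np.uint8)
def blobs(m,amin=60):
    return [c for c in cv2.findContours(m,cv2.RETR_EXTERNAL,cv2.CHAIN_APPROX_NONE)[0] if cv2.contourArea(c)>amin]
def rimfit(d,c,z,fish=False):
    """project contour's hull onto plane z, min enclosing circle"""
    p=np.array([onplane(d,q[0],z,fish) for q in cv2.convexHull(c)],np.float32)
    (x,y),r=cv2.minEnclosingCircle(p);return np.round([x,y,r],4),np.round([p.min(0),p.max(0)],3).tolist()
E
python3 - <<'E'
from h import *
for n in('scene','side'):
    d=np.load(n+'0.npz')
    for c in('red','blue','white'):
        for b in blobs(mask(d['pixels'],c)):
            f=rimfit(d,b,.04)
            if f[0][2]<.08 and .1<f[0][0]<.8: print(n,c,b.mean((0,1)).round(),cv2.contourArea(b),*f)
    uv=(285,187) if n=='scene' else (279,182)
    print('dish',onplane(d,uv,.02))
E
```

```text
scene red [557. 284.] 230.0 [ 0.7491 -0.6431  0.0328] [[0.7260000109672546, -0.6729999780654907], [0.7680000066757202, -0.6110000014305115]]
scene red [255. 133.] 131.5 [0.4618 0.2871 0.0332] [[0.4440000057220459, 0.25699999928474426], [0.492000013589859, 0.3190000057220459]]
scene blue [608. 355.] 110.5 [ 0.6839 -0.8203  0.0261] [[0.6650000214576721, -0.8410000205039978], [0.7089999914169312, -0.7990000247955322]]
scene blue [348. 233.] 362.0 [ 0.4474 -0.2098  0.0351] [[0.41499999165534973, -0.24199999868869781], [0.48100000619888306, -0.17499999701976776]]
scene white [601. 394.] 309.5 [ 0.5886 -0.864   0.0342] [[0.5609999895095825, -0.8849999904632568], [0.6190000176429749, -0.8370000123977661]]
scene white [555. 312.] 91.0 [ 0.6868 -0.6794  0.0511] [[0.640999972820282, -0.718999981880188], [0.7369999885559082, -0.6470000147819519]]
scene white [412. 278.] 1172.0 [ 0.4821 -0.4137  0.0538] [[0.4300000071525574, -0.4659999907016754], [0.5329999923706055, -0.3610000014305115]]
scene white [283. 180.] 146.5 [0.4136 0.0419 0.0427] [[0.37299999594688416, 0.017999999225139618], [0.455000
[... 364 characters left out ...]
4.5 [ 0.663  -0.5371  0.0415] [[0.621999979019165, -0.5490000247955322], [0.7039999961853027, -0.5289999842643738]]
side white [327. 346.] 1566.0 [ 0.4837 -0.4138  0.0514] [[0.43299999833106995, -0.4650000035762787], [0.5350000262260437, -0.3630000054836273]]
side white [281. 175.] 133.0 [0.423  0.0599 0.0394] [[0.3840000033378601, 0.04800000041723251], [0.4620000123977661, 0.08399999886751175]]
side white [307.  54.] 159.0 [0.5558 0.5365 0.0398] [[0.5239999890327454, 0.5040000081062317], [0.5879999995231628, 0.5690000057220459]]
side white [312.  16.] 140.5 [0.5965 0.7246 0.0406] [[0.5640000104904175, 0.6899999976158142], [0.628000020980835, 0.7620000243186951]]
dish [0.41532514 0.05543452]
```

play_rows(increments=[[0,[-0.6,-1,-0.5],0],[0,[-1.5,-2.5,-1.25],0],[0,[-1.5,-2.5,-1.25],0],[0,[-1.5,-2.5,-1.25],0],[0,[-1.5,-2.5,-1.25],0],[0,[-1.5,-2.5,-1.25],0],[0,[-1.5,-2.5,-1.25],0],[0,[-1.5,-2.5,-1.25],0],[0,[-1.5,-2.5,-1.25],0],[0,[0,0,0],0],[0,[0,0,0],0]])

```text
clock: 1.07
ee_pos: [0.4476, -0.211, 0.2986]
ee_rot: [-3.14, -0.002, 1.568]
contact_force: [-0.2, -0.5, 0.3]
width: 0.0855
gripper_force: 0.0
```

Run:
```python
from bench import status, viewer
from h import *
s=status.sense();print(s['clock'],s['ee_pos'])
d=viewer.snapshot('wrist');np.savez('wrist1.npz',**d);cv2.imwrite('pics/w1.png',d['pixels'])
for c in('blue','white','red'):
    for b in blobs(mask(d['pixels'],c),300):
        print(c,b.mean((0,1)).round(),cv2.contourArea(b),*rimfit(d,b,.04,True))
```

```text
1.0667 [ 0.44758489 -0.2110047   0.29857807]
blue [320. 202.] 5302.5 [ 0.4499 -0.2047  0.0332] [[0.4169999957084656, -0.2370000034570694], [0.4819999933242798, -0.1720000058412552]]
white [548. 263.] 2749.5 [ 0.681  -0.2681  0.0772] [[0.6620000004768372, -0.34299999475479126], [0.7409999966621399, -0.19300000369548798]]
white [ 58. 197.] 943.5 [ 0.1588 -0.2046  0.1211] [[0.04100000113248825, -0.23399999737739563], [0.2759999930858612, -0.17399999499320984]]
white [530.  58.] 26259.5 [ 0.6885 -0.0399  0.1817] [[0.5199999809265137, -0.1420000046491623], [0.843999981880188, 0.05400000140070915]]
white [39. 83.] 5891.0 [ 0.1446 -0.0784  0.1029] [[0.07599999755620956, -0.1550000011920929], [0.21400000154972076, 0.020999999716877937]]
```

View pics/w1.png

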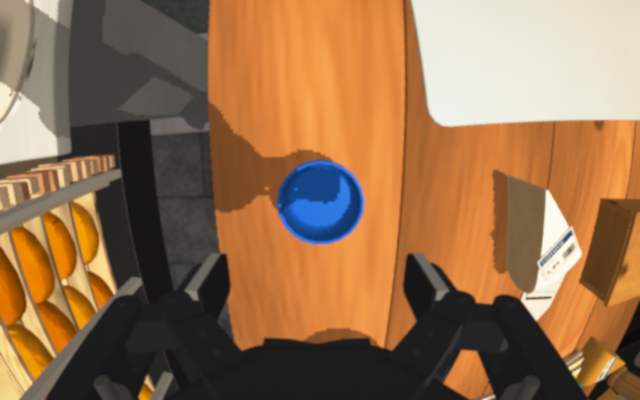

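The wrist view shows the blue cover upright at (320,202), between the fingers in x and about 5 mm toward +y. I'll descend and grip it.

play_rows(increments=[[0,[0.2,0.5,-0.8],0],[0,[0,0,-2],0],[0,[0,0,-2],0],[0,[0,0,-2],0],[0,[0,0,-2],0],[0,[0,0,-1.2],0],[0,[0,0,-0.8],0],[0,[0,0,0],0],[0.15,[0,0,0],0],[0.25,[0,0,0],0],[0.35,[0,0,0],0],[0.5,[0,0,0],0],[0.5,[0,0,0],0],[0.5,[0,0,0],0],[0.5,[0,0,0],0]], force=25)

```text
clock: 2.37
ee_pos: [0.4517, -0.2054, 0.1931]
ee_rot: [3.139, 0.001, 1.571]
contact_force: [-0.3, 1.3, 5.6]
width: 0.0664
gripper_force: 28.6
```

play_rows(increments=[[0.5,[0,0,0.5],0],[0.5,[0,0,1],0],[0.5,[0,0,2],0],[0.5,[0,0,2],0],[0.5,[0,0,2],0],[0.5,[0,0,1.5],0],[0.5,[0.3,-2,0],0],[0.5,[0.4,-2.5,0],0],[0.5,[0.4,-2.5,0],0],[0.5,[0.4,-2.5,0],0],[0.5,[0.4,-2.5,0],0],[0.5,[0.4,-2.5,0],0],[0.5,[0.4,-2.5,0],0],[0.5,[0.3,-2.0,0],0],[0.5,[0.1,-1.9,0],0],[0.5,[0,0,0],0],[0.5,[0,0,0],0],[0.5,[0,0,0],0]])

```text
clock: 3.87
ee_pos: [0.4819, -0.4134, 0.2818]
ee_rot: [-3.141, -0.001, 1.571]
contact_force: [-0.5, 0.3, -1.0]
width: 0.0668
gripper_force: 28.5
```

Run:
```python
from bench import status, viewer
from h import *
s=status.sense();print(s['clock'],s['ee_pos'],s['width'])
d=viewer.snapshot('wrist');np.savez('wrist2.npz',**d)
e=viewer.snapshot('side');np.savez('side2.npz',**e)
cv2.imwrite('pics/w2.png',np.hstack([cv2.resize(d['pixels'],(480,300)),cv2.resize(e['pixels'][270:400,250:410],(300,300))]))
for b in blobs(mask(d['pixels'],'blue'),300): print('blue held rim',*rimfit(d,b,.129,True))
for b in blobs(mask(d['pixels'],'white'),1000): print('white',b.mean((0,1)).round(),*rimfit(d,b,.04,True))
```

```text
3.8667 [ 0.48186769 -0.41338621  0.28177086] 0.06682134538130109
blue held rim [ 0.4818 -0.4121  0.0343] [[0.4480000138282776, -0.4449999928474426], [0.515999972820282, -0.3779999911785126]]
white [ 56. 273.] [ 0.148  -0.5125  0.1854] [[-0.01600000075995922, -0.5989999771118164], [0.31299999356269836, -0.42500001192092896]]
white [325. 193.] [ 0.4836 -0.4119  0.0515] [[0.4359999895095825, -0.4339999854564667], [0.5350000262260437, -0.3610000014305115]]
white [562.  81.] [ 0.6953 -0.2939  0.0845] [[0.6650000214576721, -0.37599998712539673], [0.7409999966621399, -0.210999995470047]]
```

View pics/w2.png

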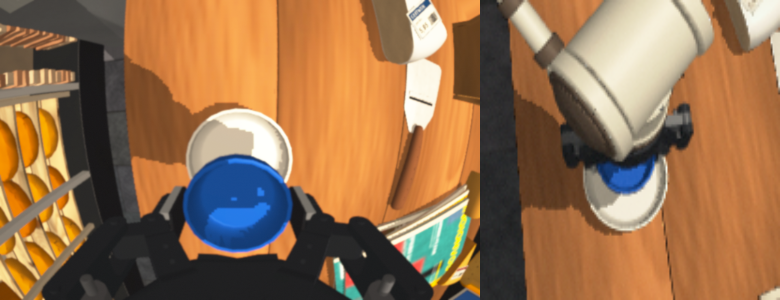

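The wrist crop shows the blue cover held level at (238,200), centred over white in x. Its centre is within about 2 mm of white's axis, so I'll lower it.

play_rows(increments=[[0.5,[0.2,0,-0.6],0],[0.5,[0,0,-1.5],0],[0.5,[0,0,-1.5],0],[0.5,[0,0,-1.5],0],[0.5,[0,0,-0.8],0],[0.5,[0,0,-0.4],0],[0.5,[0,0,-0.2],0],[0.5,[0,0,0],0],[0.5,[0,0,0],0],[0.5,[0,0,0],0]])

```text
clock: 4.8
ee_pos: [0.4843, -0.4144, 0.2178]
ee_rot: [3.14, 0.001, 1.571]
contact_force: [-0.2, -0.4, -0.5]
width: 0.0667
gripper_force: 28.5
```

play_rows(increments=[[0.5,[0,0,-0.2],0],[0.5,[0,0,-0.15],0],[0.5,[0,0,0],0],[0.5,[0,0,0],0],[0.5,[0,0,0],0]])

```text
clock: 5.22
ee_pos: [0.484, -0.414, 0.2132]
ee_rot: [-3.142, -0.0, 1.571]
contact_force: [-0.1, -0.5, -1.3]
width: 0.0668
gripper_force: 28.6
```

play_rows(increments=[[0.5,[0,0,-0.15],0],[0.5,[0,0,-0.1],0],[0.5,[0,0,0],0],[0.5,[0,0,0],0],[0.5,[0,0,0],0]])

```text
clock: 5.63
ee_pos: [0.4842, -0.4148, 0.2132]
ee_rot: [3.141, 0.002, 1.571]
contact_force: [-4.4, 1.8, 11.1]
width: 0.0666
gripper_force: 29.3
```

play_rows(increments=[[0.5,[0,0,0.15],0],[0.5,[0,0,0],0],[0.15,[0,0,0],0],[0.1,[0,0,0],0],[0.05,[0,0,0],0],[0,[0,0,0],0],[0,[0,0,0],0],[0,[0,0,0],0],[0,[0,0,0.5],0],[0,[0,0,1.5],0],[0,[0,0,2.5],0],[0,[0,0,2.5],0],[0,[0,0,2],0],[0,[0,0,0],0],[0,[0,0,0],0],[0,[0,0,0],0]])

```text
clock: 6.97
ee_pos: [0.4837, -0.4137, 0.3012]
ee_rot: [-3.141, -0.001, 1.571]
contact_force: [0.9, 0.3, 0.5]
width: 0.0852
gripper_force: 0.0
```

Run:
```python
from bench import status, viewer
from h import *
s=status.sense();print(s['clock'],s['ee_pos'],s['width'])
d=viewer.snapshot('wrist');np.savez('wrist3.npz',**d)
cv2.imwrite('pics/w3.png',d['pixels'])
for b in blobs(mask(d['pixels'],'blue'),300): print('blue rim',b.mean((0,1)),*rimfit(d,b,.06,True))
for b in blobs(mask(d['pixels'],'white'),1000): print('white',b.mean((0,1)).round(),*rimfit(d,b,.04,True))
```

```text
6.9667 [ 0.48373489 -0.41369133  0.30122877] 0.08515664414498735
blue rim [317.62348178 217.84615385] [ 0.4844 -0.4144  0.0335] [[0.4519999921321869, -0.44699999690055847], [0.5170000195503235, -0.38100001215934753]]
white [ 58. 272.] [ 0.122  -0.5262  0.2035] [[-0.057999998331069946, -0.6209999918937683], [0.3019999861717224, -0.4309999942779541]]
white [307. 205.] [ 0.4834 -0.4125  0.0519] [[0.43299999833106995, -0.46399998664855957], [0.5350000262260437, -0.3610000014305115]]
white [548.  83.] [ 0.6943 -0.2929  0.0852] [[0.6669999957084656, -0.37700000405311584], [0.7400000095367432, -0.20900000631809235]]
```

View pics/w3.png

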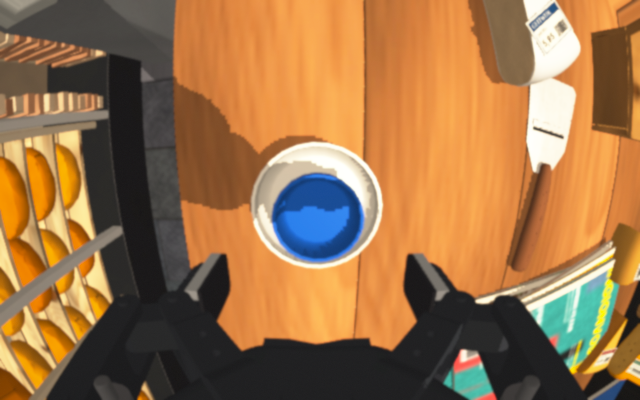

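Wrist view: blue stands centred in white at (318,218). Next is red.

play_rows(increments=[[0,[0,1.5,0],0],[0,[0,3.5,0],0],[0,[0,4,0],0],[0,[-0.1,4,0],0],[0,[-0.1,4,0],0],[0,[-0.1,4,0],0],[0,[-0.1,4,0],0],[0,[-0.1,4,0],0],[0,[-0.1,4,0],0],[0,[-0.1,4,0],0],[0,[-0.1,4,0],0],[0,[-0.1,4,0],0],[0,[-0.1,4,0],0],[0,[-0.1,4,0],0],[0,[-0.1,4,0],0],[0,[-0.1,4,0],0],[0,[-0.1,4,0],0],[0,[-0.1,3.2,0],0],[0,[0,1,0],0],[0,[0,0,0],0]])

```text
clock: 8.68
ee_pos: [0.4681, 0.2798, 0.3007]
ee_rot: [-3.139, 0.001, 1.574]
contact_force: [0.2, 0.2, -0.9]
width: 0.0853
gripper_force: 0.0
```

play_rows(increments=[[0,[0,0,0],0],[0,[0,0,0],0]])

```text
clock: 8.85
ee_pos: [0.469, 0.2767, 0.3014]
ee_rot: [-3.14, 0.001, 1.57]
contact_force: [0.0, -0.5, 0.1]
width: 0.0854
gripper_force: 0.0
```

Run:
```python
from bench import status, viewer
from h import *
s=status.sense();print(s['clock'],s['ee_pos'],s['width'])
d=viewer.snapshot('wrist');np.savez('wrist4.npz',**d)
cv2.imwrite('pics/w4.png',d['pixels'])
for b in blobs(mask(d['pixels'],'red'),200): print('red rim',b.mean((0,1)),*rimfit(d,b,.04,True))
```

```text
8.85 [0.46901572 0.27665188 0.30142921] 0.08542479945459494
red rim [317.61676647 183.19161677] [0.4698 0.2969 0.0234] [[0.44699999690055847, 0.27399998903274536], [0.492000013589859, 0.3199999928474426]]
```

View pics/w4.png

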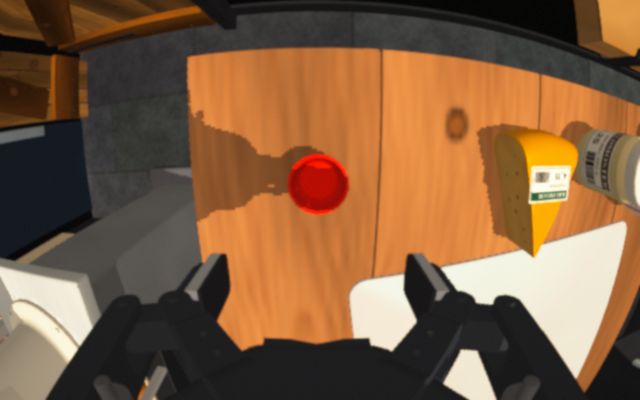

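Wrist view: red is upright at (318,183), which puts it at about (0.470, 0.296). The cheese wedge at (535,180) is well clear.

play_rows(increments=[[0,[0,1.9,-0.8],0],[0,[0,0,-2],0],[0,[0,0,-2],0],[0,[0,0,-2],0],[0,[0,0,-2],0],[0,[0,0,-1.2],0],[0,[0,0,-0.6],0],[0,[0,0,0],0],[0.2,[0,0,0],0],[0.3,[0,0,0],0],[0.4,[0,0,0],0],[0.5,[0,0,0],0],[0.6,[0,0,0],0],[0.7,[0,0,0],0],[0.7,[0,0,0],0],[0.7,[0,0,0],0],[0.7,[0,0,0],0]], force=20)

```text
clock: 10.32
ee_pos: [0.4696, 0.2973, 0.1977]
ee_rot: [3.139, -0.001, 1.571]
contact_force: [-2.0, 0.4, 6.9]
width: 0.0462
gripper_force: 20.2
```

play_rows(increments=[[0.7,[0,0,0.5],0],[0.7,[0,0,1],0],[0.7,[0,0,2],0],[0.7,[0,0,2.5],0],[0.7,[0,0,2.5],0],[0.7,[0,0,1.5],0],[0.7,[0,-1,0],0],[0.7,[0,-2,0],0],[0.7,[0.1,-3,0],0],[0.7,[0.1,-3.5,0],0],[0.7,[0.1,-3.5,0],0],[0.7,[0.1,-3.5,0],0],[0.7,[0.1,-3.5,0],0],[0.7,[0.1,-3.5,0],0],[0.7,[0.1,-3.5,0],0],[0.7,[0.1,-3.5,0],0],[0.7,[0.1,-3.5,0],0],[0.7,[0.1,-3.5,0],0],[0.7,[0.1,-3.5,0],0],[0.7,[0.1,-3.5,0],0]])

```text
clock: 11.98
ee_pos: [0.4798, -0.1499, 0.2952]
ee_rot: [-3.14, -0.001, 1.57]
contact_force: [0.9, -0.1, -0.1]
width: 0.0465
gripper_force: 20.8
```

play_rows(increments=[[0.7,[0.1,-3.5,0],0],[0.7,[0.1,-3.5,0],0],[0.7,[0.1,-3.5,0],0],[0.7,[0,-3.5,0],0],[0.7,[0,-3.5,0],0],[0.7,[0,-3.5,0],0],[0.7,[0,-3,0],0],[0.7,[0,-2,0],0],[0.7,[0,-0.6,0],0],[0.7,[0,0,0],0],[0.7,[0,0,0],0],[0.7,[0,0,0],0]])

```text
clock: 12.98
ee_pos: [0.4839, -0.4127, 0.2956]
ee_rot: [-3.141, -0.002, 1.572]
contact_force: [0.1, -0.7, 0.2]
width: 0.0461
gripper_force: 20.8
```

Run:
```python
from bench import status, viewer
from h import *
s=status.sense();print(s['clock'],s['ee_pos'],s['width'])
d=viewer.snapshot('wrist');np.savez('wrist5.npz',**d)
cv2.imwrite('pics/w5.png',d['pixels'])
for b in blobs(mask(d['pixels'],'red'),200): print('red rim',b.mean((0,1)),*rimfit(d,b,.14,True))
for b in blobs(mask(d['pixels'],'blue'),300): print('blue rim',b.mean((0,1)),*rimfit(d,b,.06,True))
```

```text
12.9833 [ 0.48390653 -0.41266479  0.29560192] 0.04608654367002746
red rim [316.2967033  270.87179487] [ 0.4836 -0.4103  0.0243] [[0.46000000834465027, -0.4339999854564667], [0.5070000290870667, -0.38600000739097595]]
blue rim [620.6091954  394.55172414] [ 1.1693 -0.856   0.1719] [[1.0140000581741333, -0.9300000071525574], [1.3240000009536743, -0.7699999809265137]]
blue rim [317.44758065 211.39516129] [ 0.4846 -0.4137  0.0331] [[0.4519999921321869, -0.4300000071525574], [0.5170000195503235, -0.38100001215934753]]
```

View pics/w5.png

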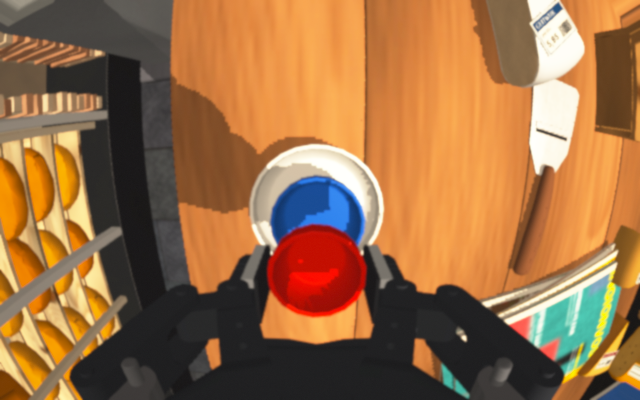

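The red cover is held level at (316,271), about 3 mm short in y. I'll correct that and lower it.

play_rows(increments=[[0.7,[0.1,-0.35,-0.5],0],[0.7,[0,0,-1.5],0],[0.7,[0,0,-1.5],0],[0.7,[0,0,-1],0],[0.7,[0,0,-0.7],0],[0.7,[0,0,-0.3],0],[0.7,[0,0,-0.2],0],[0.7,[0,0,0],0],[0.7,[0,0,0],0],[0.7,[0,0,0],0]])

```text
clock: 13.87
ee_pos: [0.4852, -0.4178, 0.2401]
ee_rot: [3.141, 0.001, 1.571]
contact_force: [0.1, -0.1, -1.0]
width: 0.0463
gripper_force: 20.8
```

play_rows(increments=[[0.7,[0,0,-0.2],0],[0.7,[0,0,0],0],[0.7,[0,0,0],0]])

```text
clock: 14.12
ee_pos: [0.4852, -0.4178, 0.2378]
ee_rot: [3.141, 0.001, 1.571]
contact_force: [0.7, -0.5, 1.9]
width: 0.046
gripper_force: 20.8
```

play_rows(increments=[[0.7,[0,0.1,-0.15],0],[0.7,[0,0,0],0],[0.7,[0,0,0],0]])

```text
clock: 14.37
ee_pos: [0.4853, -0.4175, 0.2377]
ee_rot: [3.14, 0.003, 1.571]
contact_force: [-1.5, -0.5, 6.8]
width: 0.046
gripper_force: 21.2
```

Contact is made at the expected height. I'll ease off, release and retreat.

play_rows(increments=[[0.7,[0,0,0.1],0],[0.7,[0,0,0],0],[0.45,[0,0,0],0],[0.38,[0,0,0],0],[0.3,[0,0,0],0],[0.2,[0,0,0],0],[0,[0,0,0],0],[0,[0,0,0],0],[0,[0,0,0],0],[0,[0,0,0.5],0],[0,[0,0,1.5],0],[0,[0,0,2.5],0],[0,[0,0,3],0],[0,[0,0,2.5],0],[0,[0,0,1],0],[0,[0,2,0],0],[0,[0,0,0],0],[0,[0,0,0],0],[0,[0,0,0],0]])

```text
clock: 15.95
ee_pos: [0.4848, -0.3966, 0.3456]
ee_rot: [-3.14, -0.001, 1.571]
contact_force: [1.0, -0.2, 0.0]
width: 0.0851
gripper_force: 0.0
```

Run:
```python
from bench import status, viewer
from h import *
s=status.sense();print(s['clock'],s['ee_pos'],s['width'])
d=viewer.snapshot('wrist');e=viewer.snapshot('scene')
cv2.imwrite('pics/w6.png',np.hstack([cv2.resize(d['pixels'],(480,300)),cv2.resize(e['pixels'][230:330,362:462],(300,300))]))
for c,z,a in(('red',.08,200),('blue',.06,300),('white',.04,1000)):
    for b in blobs(mask(d['pixels'],c),a):
        f=rimfit(d,b,z,True)
        if f[0][2]<.06: print(c,b.mean((0,1)),*f)
```

```text
15.95 [ 0.48479315 -0.39655533  0.34559971] 0.08512451984746916
red [469.68852459 391.        ] [ 0.6826 -0.6482  0.025 ] [[0.6600000262260437, -0.6660000085830688], [0.7049999833106995, -0.6290000081062317]]
red [317.14935065 232.02597403] [ 0.485  -0.4172  0.024 ] [[0.4620000123977661, -0.4399999976158142], [0.5090000033378601, -0.39399999380111694]]
blue [315.65432099 210.77366255] [ 0.4845 -0.4141  0.0331] [[0.45100000500679016, -0.4339999854564667], [0.5170000195503235, -0.38100001215934753]]
white [311.56140351 206.79197995] [ 0.4835 -0.4124  0.052 ] [[0.4320000112056732, -0.46399998664855957], [0.5350000262260437, -0.3610000014305115]]
```

View pics/w6.png

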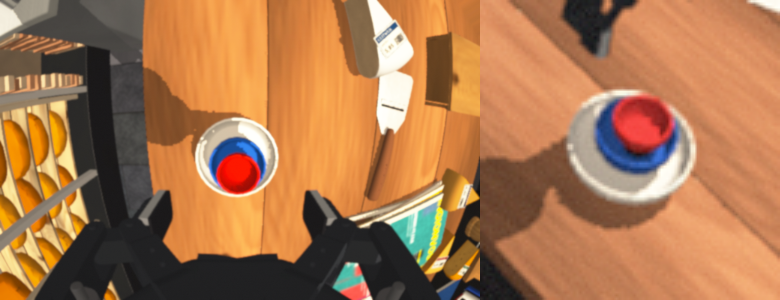

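The covers are nested red in blue in white, with axes within about 5 mm. Their rims fit the expected seated heights and the gripper is clear.

```bash
python3 -c "from bench import order; print(order.hand_in())"
```

```text
the job is handed in; nothing more can be done
None
```

The job is handed in at about 16 s: red sits in blue and blue in white, with the stack on the counter where white lay; the last images show it level, and the cheese dish was not touched.

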